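# Put the yellow screwdriver back into its foam cutout

## Task

Put the yellow-handled screwdriver back into its screwdriver-shaped cutout in the dark foam tray: handle in the wide pocket, blade along the narrow slot, lying fully home on the cutout floor. Keep hold of it until it is down in the cutout rather than dropping it in, then let go and leave it there; leave the red screwdriver where it lies.

Things in the scene. Friction and masses are not known exactly. Their poses are not given: they have to be found in the camera images.
- yellow_handle (a point): Centre of the yellow handle (on its axis, half-way up) of the loose screwdriver to put away. It lies flat, shaft level. Handle round, 31 mm thick, 95 mm long; shaft 6 mm thick, from one end; whole tool 211 mm, 0.1 kg, centre of mass within 5 mm of here. This point's axes are not lined up with the tool: take its direction from here to yellow_tip.
- yellow_tip (a point): End of the yellow screwdriver's blade, on the tool's axis, 164 mm from yellow_handle; same height as the handle's axis (15.5 mm above the surface the handle lies on).
- red_handle (a point): Centre of the red handle of a second screwdriver of nearly the same size (31 mm handle, 201 mm long) lying on the bench near the yellow one, a bystander. The two may have swapped places.
- cutout_handle (a point): Home point of the yellow handle's centre: middle of the wide pocket, 25.5 mm above the bench. Pocket 115 x 50 mm, floor 10 mm above the bench; the seated handle stands 9 mm proud of the tray. A finger channel 64 mm wide, centred here, crosses the whole tray at right angles to the cutout, open at both sides, its floor 4 mm above the bench: fingers can hold, open and go down there.
- cutout_tip (a point): Home point of the blade's end: in the narrow slot, 164 mm from cutout_handle, 25.5 mm above the bench. The slot (floor 10 mm above the bench) is 28 mm wide next to the pocket and 42 mm wide for its last 67 mm; it ends 15 mm beyond this point. The handle does not go into the slot, so the tool fits one way round only.
- yellow_driver: The whole yellow screwdriver; its origin is on the underside near the middle of the tool's length, its axes are not lined up with the tool.
- tray: Fixed foam tool tray on the bench, 262 x 116 x 32 mm, dark on top, blue on the cutout's floor, turned differently each time. Origin at the centre of its underside, x along the cutout from handle pocket to blade slot, z up. Two small metal spools fixed in slots of their own beside the narrow slot rise a few mm above the tray.

How it is judged:
On the way:
1. the yellow screwdriver is lowered into the cutout while still held: handle centre within 20 mm sideways and 20 mm above home (contact force between yellow_driver and the fingers above 0.5 N and horizontal distance between yellow_handle and cutout_handle below 0.02 m and z of yellow_handle in the frame of tray below 0.0455 m), for 0.05 s.
At the end, for the whole second after the job is handed in: The yellow screwdriver lies at rest and released in its cutout: handle centre within 18 mm and blade end within 26 mm (horizontally) of their home points, the handle down to within 5.5 mm and the blade end within 9.5 mm of their home heights (horizontal distance between yellow_handle and cutout_handle below 0.018 m and horizontal distance between yellow_tip and cutout_tip below 0.026 m and z of yellow_handle in the frame of tray below 0.031 m and z of yellow_tip in the frame of tray below 0.035 m and linear speed of yellow_driver below 0.02 m/s and contact force between yellow_driver and the fingers below 0.05 N); the robot touches nothing.
It fails at once if the red screwdriver is moved more than 30 mm (distance of red_handle from where it was at the start of the episode above 0.03 m).
It also fails if it takes over 34 s, if anything falls off the work surface, if the arm or the gripper's body presses on something with over 40 N, if the wrist force passes 120 N, or if a joint passes its speed limit or range.

## Robot

A 6-joint arm with a two-finger parallel gripper is mounted at the origin on a cart in front of the work surface, level with it; the furniture and walls round the work are solid. World frame = base frame: x ahead of the robot, y to its left, z up, the work surface at z = 0. Lengths are in m, angles in rad, forces in N, time in s.
With the tool pointing down it reaches from about 0.35 to 0.725 m from the base axis. Payload 4.3 kg.
Tool frame: the origin (TCP) lies midway between the tips of the shut fingers; the grasp point (between the pads) lies 19 mm behind it; z points along the fingers, y is the line along which they close (so a half turn about z gives the same grasp; the last joint's range is limited). The gripper opens to 85 mm and grips with 20 to 120 N. Pads are 22 mm wide; open, the fingers measure 114 mm over their backs; the gripper's body (76 mm by 85 mm) begins 54 mm behind the grasp point. The pads swing forward as they close: fully open they stand 13 mm farther back than shut.
Start: joints at [-1.435, 0.377, 0.081, 1.274, 0, 1.46], TCP at [0.14, -0.558, 0.231] pointing down, gripper open.
Joint ranges: [-2.72, 2.72], [-0.84, 1.66], [-1.02, 1.22], [-1.77, 2.12], [-1.37, 1.28], [-3.14, 3.14]. Speed limits (rad/s): [2.57, 2.57, 3.14, 3.14, 3.14, 3.14].

## Interface

Orientations are given as a rotation vector (axis times angle).
In Python, from station import r, read_camera, camera_params gives the robot as it stands.
- The arm moves only by the tool carry_out, never from a script. Its argument "series" is a list of rows, each a list of 7 numbers: the turn, a rotation vector about the tool's x, y, z in rad, then the shift along the tool's x, y, z in m, then the closure, from -1 (fully open) to 1 (shut). A call has exactly 5 rows; each row is the pose to reach, as a shift and turn from the pose commanded when the call began, along the tool's axes at that moment; what a row does not reach only later rows make up. A row lasts 1/10 s, in which the tool goes at most 50 mm and 8.59 degrees, less where a joint would pass 70% of its speed; a pose out of reach is approached as far as the arm can. A call with a gripper value outside its range is refused whole. The fingers move at their own pace and stop on an object; "grip_force" is the grip in N (left out, the last holds). Time passes only in rows, so rows that repeat a pose let the fingers close, or fill a call up. It gives the time, the measured TCP pose, the force, the opening and the grip force at its end, in the units of the state.
- r.observe(): the state, without advancing time (a new reading comes with each control period).
- read_camera(name): name is "scene" or "top" or "wrist"; returns the picture (480x640x3 uint8, red, green, blue); there is no depth.
- camera_params(name): a dict with "fx", "fy", "cx", "cy" (pixels), "R" (3x3) and "t" (3): a world point X has camera coordinates R X + t; the wrist camera has in their place "mount" (4x4, takes a point from camera to tool coordinates, whose origin is the TCP and whose axes are the flange's). Camera axes: x right, y down, z forward; pixel columns grow to the right and rows downward; lengths in m; the calibration is good to about 2 mm. A picture is of the moment at which its call begins: read the wrist's pose just before it. camera_params takes no time and is no camera call.
- r.finish_job(): hands the job in; it is judged then, once.
The state is a dict: "clock": time; "joint_pos": joint angles; "qvel": joint speeds; "effort": joint torques, N m; "position": TCP position; "orientation": TCP orientation; "ft_force": force on the tool from outside, world axes, zero at the start; "ft_torque": the same for the moment, N m; "grip_width": finger opening in m; "grasp_force": force on a finger pad.
Only numpy, scipy, OpenCV 4.12 (cv2) and the standard library are available. Lean on these libraries where they do the work, as an engineer would, in place of code of your own. Each camera call takes 0.05 s, during which the arm holds its last target. There are 200 camera calls.

## Working session

There is one attempt and no reset: what is moved stays moved. The work goes in short steps, Python scripts to look and compute and a tool call to move; the robot and the scene stay as the last step left them, time stands still between calls to the robot, and variables do not carry over. Pictures are saved under pics/ and viewed, at most 10 in all, crops included, and the job is handed in when it is done.

Besides the shell and the picture viewer there is one more tool, called after "Call:" as name(argument=value, ...), one argument or row to a line, values as JSON. carry_out: Moves the arm, as the interface text tells. Its arguments: {"type":"object","properties":{"series":{"type":"array"},"grip_force":{"type":"number"}},"required":["series"]}

```bash
mkdir -p pics; python3 - <<'E'
from station import r, read_camera, camera_params
import cv2,numpy as np
np.set_printoptions(precision=4,suppress=True)
s=r.observe(); print(s)
for n in ("top","scene"):
    im=read_camera(n); cv2.imwrite(f"pics/{n}0.png",im[:,:,::-1]); print(n,camera_params(n))
print(camera_params("wrist"))
E
```

```text
{'clock': 0.0, 'joint_pos': array([-1.4353,  0.3781,  0.0796,  1.2744,  0.    ,  1.4605]), 'qvel': array([ 0.0009,  0.002 ,  0.0006,  0.0001, -0.0004, -0.0002]), 'effort': array([  0.0015, -46.3606,  26.9874,   0.0208,  -0.    ,  -0.    ]), 'position': array([ 0.1398, -0.557 ,  0.2303]), 'orientation': array([-3.1157, -0.3848,  0.    ]), 'ft_force': array([ 0.3332, -0.1441, -1.2411]), 'ft_torque': array([ 0.0228,  0.0243, -0.0277]), 'grasp_force': 0.0, 'grip_width': 0.0853632904040314}
top {'fx': 439.86045435924535, 'fy': 439.86045435924535, 'cx': 315.842921650115, 'cy': 237.78452737120304, 'R': array([[ 0.0034, -1.    , -0.0067],
       [-0.9861, -0.0023, -0.1659],
       [ 0.1658,  0.0072, -0.9861]]), 't': array([-0.1335,  0.5268,  0.816 ])}
scene {'fx': 539.3098800399736, 'fy': 539.3098800399736, 'cx': 313.94757334369837, 'cy': 235.4999340456045, 'R': array([[ 0.5286, -0.8487,  0.0175],
       [-0.5438, -0.3543, -0.7608],
       [ 0.6519,  0.3926, -0.6488]]), 't': array([-0.3727,  0.2559,  0.5975])}
{'fx': 354.2834559653979, 'fy': 354.2834559653979, 'cx': 314.86258846152566, 'cy': 241.25803447042236, 'mount': array([[-0.0002, -0.9459, -0.3246,  0.083 ],
       [ 1.    , -0.    , -0.0007, -0.0009],
       [ 0.0007, -0.3246,  0.9459, -0.1428],
       [ 0.    ,  0.    ,  0.    ,  1.    ]])}
```

View pics/top0.png

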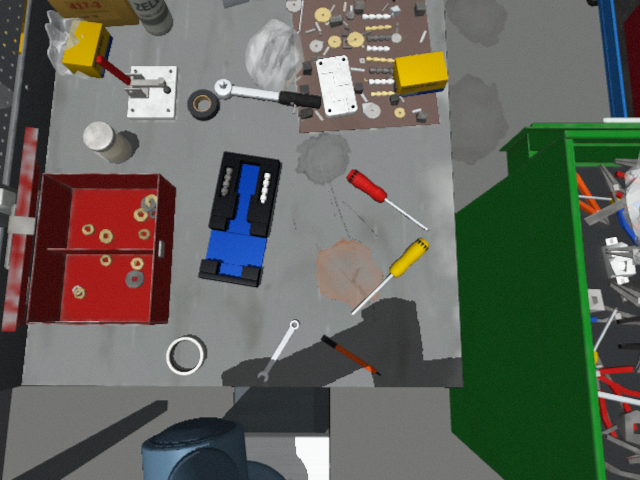

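The top view shows the yellow handle near (409,257) with its tip near (353,313). The red handle is at (367,185). The tray is near (240,218), with its pocket and finger channel at the bottom and its slot pointing up.

```bash
cat > h.py <<'E'
import cv2,numpy as np
from scipy.spatial.transform import Rotation as Ro
from station import r, read_camera, camera_params
np.set_printoptions(precision=4,suppress=True)
def cast(p,uv,z,s=None):
    uv=np.atleast_2d(uv).astype(float)
    d=np.c_[(uv[:,0]-p['cx'])/p['fx'],(uv[:,1]-p['cy'])/p['fy'],np.ones(len(uv))]
    if 'mount' in p:
        T=np.eye(4);T[:3,:3]=Ro.from_rotvec(s['orientation']).as_matrix();T[:3,3]=s['position'];T=T@p['mount']
        R,o=T[:3,:3],T[:3,3]
    else: R=p['R'].T;o=-R@p['t']
    w=d@R.T
    return o+w*((z-o[2])/w[:,2])[:,None]
def axis(m):
    q=np.argwhere(m)[:,::-1].astype(np.float32);c=q.mean(0);return c,cv2.minAreaRect(q)
def big(m):
    n,l,st,c=cv2.connectedComponentsWithStats(m.astype(np.uint8));i=1+st[1:,4].argmax();return l==i
E
python3 - <<'E'
from h import *
im=cv2.imread("pics/top0.png");p=camera_params("top")
hsv=cv2.cvtColor(im,cv2.COLOR_BGR2HSV);H,S,V=cv2.split(hsv)
roi=np.zeros(H.shape,bool);roi[220:330,340:440]=1
m=big((abs(H.astype(int)-27)<7)&(S>150)&roi)
c,rc=axis(m);print("yellow",c,rc,cast(p,c,.017),cast(p,cv2.boxPoints(rc),.0155))
print("tip",cast(p,(353,313),.0155))
roi[:]=0;roi[140:300,190:290]=1
b=big((abs(H.astype(int)-110)<15)&(S>120)&roi);print("blue",axis(b))
d=roi&((V<60)|b);d=big(d);c,rc=axis(d);print("tray",c,rc);B=cast(p,cv2.boxPoints(rc),.032);print(B,B.mean(0))
cv2.imwrite("pics/a.png",cv2.resize(im[140:330,190:440],None,fx=3,fy=3,interpolation=cv2.INTER_CUBIC))
E
```

```text
yellow [408.8224 257.3059] ((408.75006103515625, 257.2500305175781), (14.142135620117188, 47.37614822387695), 45.0) [[ 0.4925 -0.3177  0.017 ]] [[ 0.4691 -0.2738  0.0155]
 [ 0.5371 -0.3429  0.0155]
 [ 0.5167 -0.3623  0.0155]
 [ 0.4493 -0.2932  0.0155]]
tip [[ 0.3825 -0.2052  0.0155]]
blue (array([238.4319, 231.7159], dtype=float32), ((241.673095703125, 220.13461303710938), (56.677555084228516, 115.70851135253906), 11.309932708740234))
tray [240.5766 219.9942] ((240.7542724609375, 218.93630981445312), (61.757118225097656, 130.32333374023438), 10.954061508178711)
[[ 0.4508  0.0981  0.032 ]
 [ 0.7133  0.0597  0.032 ]
 [ 0.6883 -0.0653  0.032 ]
 [ 0.4283 -0.0211  0.032 ]] [0.5702 0.0178 0.032 ]
```

View pics/a.png

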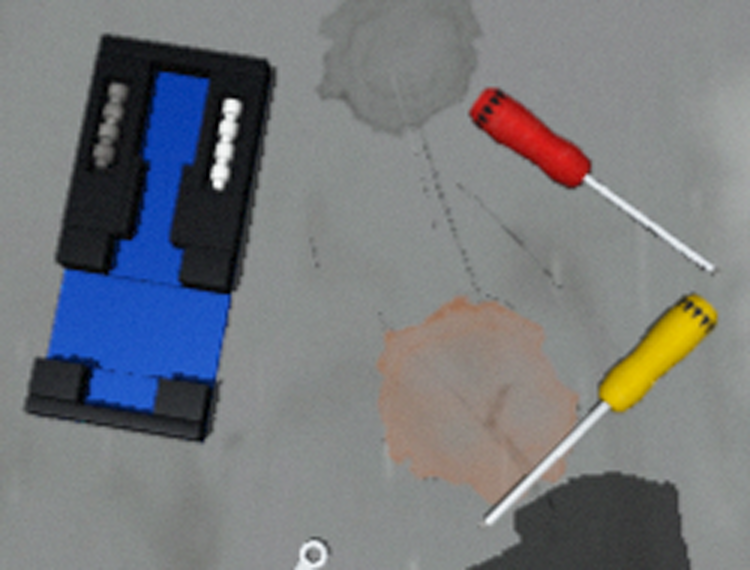

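The crop confirms the layout. The pocket and finger channel sit at the robot end of the tray, at tray x≈-60 mm, and the slot points away from the robot. My estimates:

| Item | Position (m) | Direction |
|---|---|---|
| Yellow handle | (0.493, -0.318) | 134.5° |
| Cutout handle | (0.515, 0.032) | -9° |

I'll approach with tool yaw at 134.5°, so joint 6 stays in range on the turn to the tray.

Call:
carry_out(
  series=[
    [0, 0, -0.14, 0.04, -0.015, 0.006, -1],
    [0, 0, -0.28, 0.08, -0.03, 0.012, -1],
    [0, 0, -0.42, 0.12, -0.045, 0.018, -1],
    [0, 0, -0.56, 0.16, -0.06, 0.024, -1],
    [0, 0, -0.7, 0.2, -0.073, 0.03, -1],
  ],
  grip_force=40,
)

```text
clock: 0.6
position: [0.3171, -0.4367, 0.2007]
orientation: [-2.792, -1.438, 0.0]
ft_force: [0.5, -1.3, -0.4]
grip_width: 0.0852
grasp_force: 0.0
```

```bash
cat >> h.py <<'E'
def go(x,y,z,yaw):
    s=r.observe();M=Ro.from_rotvec(s['orientation']).as_matrix()
    yw=np.deg2rad(yaw);T=np.array([[np.cos(yw),np.sin(yw),0],[np.sin(yw),-np.cos(yw),0],[0,0,-1]])
    print("t",s['clock'],"pos",s['position'],"yaw",np.rad2deg(np.arctan2(M[1,0],M[0,0])),"q",s['joint_pos'],"grip",s['grip_width'],s['grasp_force'])
    print("turn",Ro.from_matrix(M.T@T).as_rotvec(),"shift",M.T@(np.array([x,y,z])-s['position']))
E
python3 -c "
from h import *
go(.493,-.318,.16,134.5)"
```

```text
t 0.6 pos [ 0.3171 -0.4367  0.2007] yaw 54.50482284669537 q [-1.0603  0.3164 -0.0862  1.1691 -0.      1.13  ] grip 0.0852055325313184 0.0
turn [-0.0004 -0.0009 -1.3962] shift [0.1988 0.0744 0.0407]
```

Call:
carry_out(
  series=[
    [0, 0, -0.14, 0.04, 0.015, 0.008, -1],
    [0, 0, -0.28, 0.08, 0.03, 0.016, -1],
    [0, 0, -0.42, 0.12, 0.045, 0.024, -1],
    [0, 0, -0.56, 0.16, 0.06, 0.032, -1],
    [0, 0, -0.7, 0.199, 0.074, 0.041, -1],
  ],
)

```text
clock: 1.1
position: [0.4938, -0.3188, 0.1597]
orientation: [-2.129, -2.309, 0.0]
ft_force: [0.6, 0.5, 0.6]
grip_width: 0.0852
grasp_force: 0.0
```

Call:
carry_out(
  series=[
    [0, 0, -0.14, 0, 0, 0, -1],
    [0, 0, -0.28, 0, 0, 0, -1],
    [0, 0, -0.42, 0, 0, 0, -1],
    [0, 0, -0.56, 0, 0, 0, -1],
    [0, 0, -0.696, 0, 0, 0, -1],
  ],
)

```text
clock: 1.6
position: [0.4923, -0.3198, 0.1597]
orientation: [-1.214, -2.896, -0.0]
ft_force: [0.1, 0.6, 0.7]
grip_width: 0.085
grasp_force: 0.0
```

```bash
python3 - <<'E'
from h import *
go(.493,-.318,.004,134.5)
s=r.observe();im=read_camera("wrist")[:,:,::-1].copy();cv2.imwrite("pics/w1.png",im)
p=camera_params("wrist")
H,S,V=cv2.split(cv2.cvtColor(im,cv2.COLOR_BGR2HSV))
m=big((abs(H.astype(int)-27)<7)&(S>150));c,rc=axis(m)
print(c,rc,cast(p,c,.018,s));B=cast(p,cv2.boxPoints(rc),.0155,s);print(B,B.mean(0))
E
```

```text
t 1.6 pos [ 0.4923 -0.3198  0.1597] yaw 134.51426681733 q [-0.6841  0.4305 -0.0256  1.1159 -0.0001  0.1098] grip 0.08500149801541977 0.0
turn [-0.0002 -0.0013  0.0002] shift [0.0006 0.0018 0.1557]
[314.8271 217.4431] ((313.5, 217.5), (105.0, 33.0), 90.0) [[ 0.4863 -0.3139  0.018 ]]
[[ 0.4464 -0.2935  0.0155]
 [ 0.4651 -0.2751  0.0155]
 [ 0.5298 -0.3391  0.0155]
 [ 0.5091 -0.3594  0.0155]] [ 0.4876 -0.3168  0.0155]
```

View pics/w1.png

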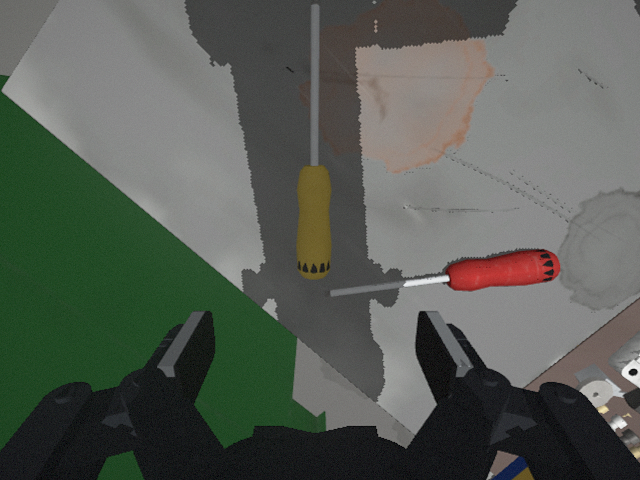

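The wrist view shows the yellow handle centred at column 314, rows 165–279, aligned with the tool axis. The red tip at (330,293) is clear of the finger paths. The TCP is within about 2 mm of the handle, so I'll descend straight.

Call:
carry_out(
  series=[
    [0, 0, 0, 0, 0, 0.04, -1],
    [0, 0, 0, 0, 0, 0.08, -1],
    [0, 0, 0, 0, 0, 0.115, -1],
    [0, 0, 0, 0, 0, 0.14, -1],
    [0, 0, 0, 0, 0, 0.154, -1],
  ],
)

```text
clock: 2.15
position: [0.4906, -0.3186, 0.0032]
orientation: [-1.225, -2.888, -0.002]
ft_force: [-0.4, 0.2, -0.7]
grip_width: 0.0856
grasp_force: 0.0
```

Call:
carry_out(
  series=[
    [0, 0, 0, 0, 0, 0, -1],
    [0, 0, 0, 0, 0, 0, 1],
    [0, 0, 0, 0, 0, 0, 1],
    [0, 0, 0, 0, 0, 0, 1],
    [0, 0, 0, 0, 0, 0, 1],
  ],
)

```text
clock: 2.65
position: [0.4932, -0.321, 0.0074]
orientation: [1.223, 2.892, -0.002]
ft_force: [-4.1, -1.5, 21.5]
grip_width: 0.0286
grasp_force: 36.8
```

Call:
carry_out(
  series=[
    [0, 0, 0, 0, 0, 0, 1],
    [0, 0, 0, 0, 0, 0, 1],
    [0, 0, 0, 0, 0, 0, 1],
    [0, 0, 0, 0, 0, 0, 1],
    [0, 0, 0, 0, 0, 0, 1],
  ],
)

```text
clock: 3.15
position: [0.4932, -0.321, 0.0076]
orientation: [1.223, 2.892, -0.002]
ft_force: [-1.1, -0.6, 6.3]
grip_width: 0.0281
grasp_force: 39.5
```

Call:
carry_out(
  series=[
    [0, 0, 0, 0, 0, -0.02, 1],
    [0, 0, 0, 0, 0, -0.05, 1],
    [0, 0, 0, 0, 0, -0.09, 1],
    [0, 0, 0, 0, 0, -0.13, 1],
    [0, 0, 0, 0, 0, -0.16, 1],
  ],
)

```text
clock: 3.65
position: [0.493, -0.3204, 0.1689]
orientation: [1.222, 2.892, -0.001]
ft_force: [0.8, 0.0, -0.7]
grip_width: 0.0286
grasp_force: 40.1
```

```bash
python3 - <<'E'
from h import *
go(.47,-.10,.17,134.5+72)
s=r.observe();im=read_camera("wrist")[:,:,::-1].copy();cv2.imwrite("pics/w2.png",im)
E
```

```text
t 3.65 pos [ 0.493  -0.3204  0.1689] yaw 134.17133085559666 q [-0.6843  0.4246 -0.0105  1.1336  0.0001  0.1156] grip 0.02863092341357178 40.12751025496982
turn [-0.001   0.002  -1.2624] shift [ 0.1741  0.1371 -0.0015]
```

View pics/w2.png

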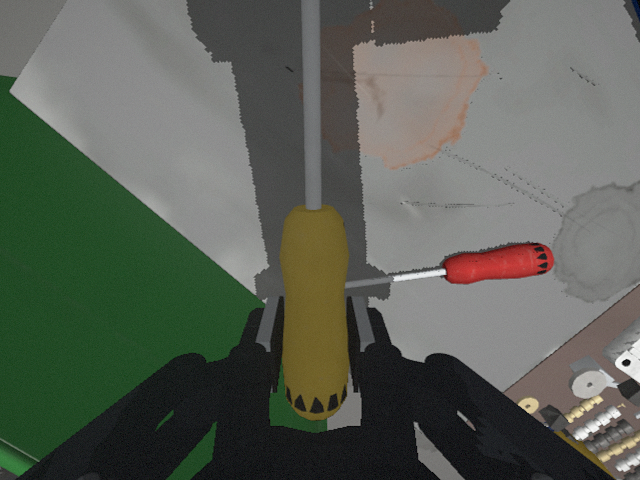

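The driver is held level and aligned with the tool axis: handle at column 314, rows 205–418. Next I carry it to the tray while turning.

Call:
carry_out(
  series=[
    [0, 0, -0.15, 0.016, 0.017, 0, 1],
    [0, 0, -0.3, 0.032, 0.035, 0, 1],
    [0, 0, -0.45, 0.048, 0.052, 0, 1],
    [0, 0, -0.6, 0.064, 0.07, 0, 1],
    [0, 0, -0.75, 0.079, 0.087, 0, 1],
  ],
)

```text
clock: 4.2
position: [0.4996, -0.2017, 0.1658]
orientation: [-0.069, -3.14, -0.001]
ft_force: [0.4, -0.1, -0.9]
grip_width: 0.0282
grasp_force: 40.1
```

Call:
carry_out(
  series=[
    [0, 0, -0.15, 0, 0.023, 0, 1],
    [0, 0, -0.3, 0, 0.046, 0, 1],
    [0, 0, -0.45, 0, 0.07, 0, 1],
    [0, 0, -0.6, 0, 0.093, 0, 1],
    [0, 0, -0.75, 0, 0.117, 0, 1],
  ],
)

```text
clock: 4.7
position: [0.5054, -0.085, 0.1659]
orientation: [1.086, -2.947, -0.001]
ft_force: [-0.4, 0.8, -0.8]
grip_width: 0.0285
grasp_force: 40.1
```

Call:
carry_out(
  series=[
    [0, 0, -0.15, -0.016, 0.017, 0, 1],
    [0, 0, -0.3, -0.032, 0.034, 0, 1],
    [0, 0, -0.45, -0.048, 0.051, 0, 1],
    [0, 0, -0.6, -0.064, 0.068, 0, 1],
    [0, 0, -0.75, -0.081, 0.085, 0, 1],
  ],
)

```text
clock: 5.2
position: [0.5124, 0.0322, 0.1659]
orientation: [2.09, -2.345, -0.001]
ft_force: [0.2, 0.8, -1.0]
grip_width: 0.0285
grasp_force: 40.1
```

Call:
carry_out(
  series=[
    [0, 0, -0.15, 0, 0, 0, 1],
    [0, 0, -0.3, 0, 0, 0, 1],
    [0, 0, -0.45, 0, 0, 0, 1],
    [0, 0, -0.6, 0, 0, 0, 1],
    [0, 0, -0.75, 0, 0, 0, 1],
  ],
)

```text
clock: 5.7
position: [0.5125, 0.0313, 0.1658]
orientation: [2.804, -1.416, -0.001]
ft_force: [0.7, 0.3, -0.7]
grip_width: 0.0285
grasp_force: 40.1
```

Call:
carry_out(
  series=[
    [0, 0, -0.15, 0, 0, 0, 1],
    [0, 0, -0.3, 0, 0, 0, 1],
    [0, 0, -0.45, 0, 0, 0, 1],
    [0, 0, -0.6, 0, 0, 0, 1],
    [0, 0, -0.75, 0, 0, 0, 1],
  ],
)

```text
clock: 6.2
position: [0.5125, 0.0312, 0.1658]
orientation: [-3.128, 0.291, 0.001]
ft_force: [0.5, 0.2, -0.7]
grip_width: 0.0284
grasp_force: 40.1
```

```bash
python3 - <<'E'
from h import *
go(.515,.032,.1,-9)
s=r.observe();im=read_camera("wrist")[:,:,::-1].copy();cv2.imwrite("pics/w3.png",im)
p=camera_params("wrist");H,S,V=cv2.split(cv2.cvtColor(im,cv2.COLOR_BGR2HSV))
m=big((abs(H.astype(int)-27)<7)&(S>100));c,rc=axis(m);print(rc)
E
```

```text
t 6.2 pos [0.5125 0.0312 0.1658] yaw -10.616788545077119 q [-0.0628  0.2837 -0.2244  1.0635  0.0001 -3.0191] grip 0.028357640704315564 40.10329051525332
turn [-0.      0.0008 -0.0282] shift [ 0.0024 -0.0012  0.0658]
((314.4999694824219, 312.5), (214.99996948242188, 68.99998474121094), 90.0)
```

View pics/w3.png

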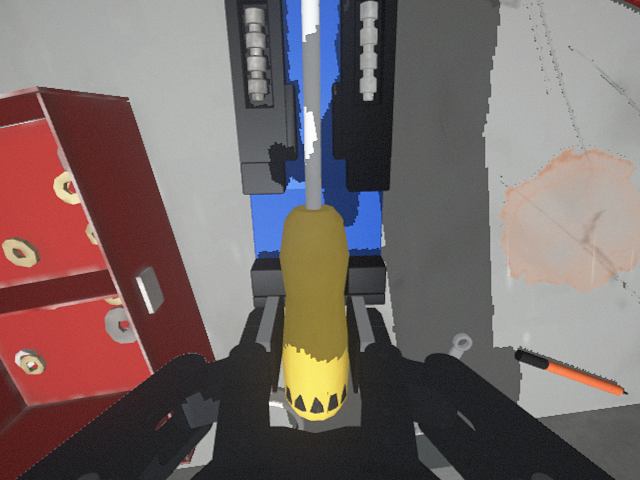

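The wrist view shows the blade above the slot and the channel under the handle (channel rows ~192–268). I'll cast the tray edges to refine the target.

```bash
python3 - <<'E'
from h import *
s=r.observe();p=camera_params("wrist")
im=cv2.imread("pics/w3.png");G=cv2.cvtColor(im,cv2.COLOR_BGR2GRAY).astype(int)
H,S,V=cv2.split(cv2.cvtColor(im,cv2.COLOR_BGR2HSV))
L=[];Rr=[]
for v in range(20,155,10):
    g=cv2.blur(G.astype(np.float32),(3,3))[v]
    L.append((225+np.argmax(-np.diff(g[225:250])),v)); d=(V[v,380:410]<40)
    Rr.append((380+np.flatnonzero(d).max() if d.any() else 0,v))
print(L[::4],Rr[::4])
l=cast(p,L,.032,s);q=cast(p,Rr,.032,s)
for a in(l,q):
    f=np.polyfit(a[:,0],a[:,1],1);print("yaw",np.rad2deg(np.arctan(f[0])),"y at x=.6",np.polyval(f,.6),"at .515",np.polyval(f,.515))
print("chan far",cast(p,[(265,163),(265,192),(365,190)],.032,s),"near",cast(p,[(265,257),(370,250)],.004,s),cast(p,[(265,268),(370,268)],.032,s))
print("handle ends",cast(p,[(314,206),(316,416)],.1658+.008,s))
cv2.imwrite("pics/w3c.png",cv2.resize(im[0:310,200:420],None,fx=2.5,fy=1.9))
E
```

```text
[(np.int64(225), 20), (np.int64(229), 60), (np.int64(233), 100), (np.int64(237), 140)] [(np.int64(395), 20), (np.int64(394), 60), (np.int64(392), 100), (np.int64(391), 140)]
yaw -8.564884607113118 y at x=.6 0.07568509827517497 at .515 0.08848685832830655
yaw -8.78105121726942 y at x=.6 -0.04108100670447694 at .515 -0.027951094790200137
chan far [[ 0.5698  0.0603  0.032 ]
 [ 0.5479  0.0654  0.032 ]
 [ 0.5352 -0.0123  0.032 ]] near [[ 0.4842  0.084   0.004 ]
 [ 0.4735 -0.0123  0.004 ]] [[ 0.4845  0.0801  0.032 ]
 [ 0.4684 -0.0075  0.032 ]]
handle ends [[0.5628 0.023  0.1738]
 [0.4603 0.0409 0.1738]]
```

View pics/w3c.png

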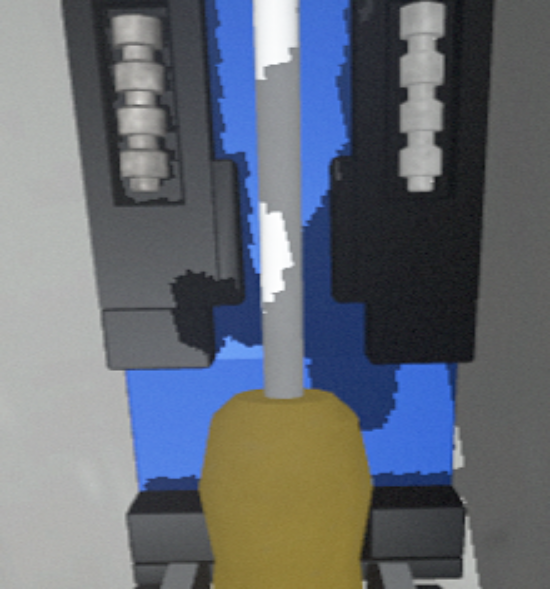

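The tray's yaw is -8.7° and its centreline matches. Home is about (0.511, 0.031), so I turn -0.03 and descend.

Call:
carry_out(
  series=[
    [0, 0, -0.03, -0.002, 0, 0.03, 1],
    [0, 0, -0.03, -0.002, 0, 0.06, 1],
    [0, 0, -0.03, -0.002, 0, 0.085, 1],
    [0, 0, -0.03, -0.002, 0, 0.1, 1],
    [0, 0, -0.03, -0.002, 0, 0.11, 1],
  ],
)

```text
clock: 6.75
position: [0.5096, 0.0316, 0.0546]
orientation: [3.131, -0.257, -0.004]
ft_force: [0.5, -0.3, -1.1]
grip_width: 0.0283
grasp_force: 40.1
```

Call:
carry_out(
  series=[
    [0, 0, 0, 0, 0, 0.008, 1],
    [0, 0, 0, 0, 0, 0.016, 1],
    [0, 0, 0, 0, 0, 0.024, 1],
    [0, 0, 0, 0, 0, 0.03, 1],
    [0, 0, 0, 0, 0, 0.034, 1],
  ],
)

```text
clock: 7.25
position: [0.511, 0.0315, 0.0219]
orientation: [3.131, -0.254, 0.0]
ft_force: [-0.4, 1.2, -0.1]
grip_width: 0.0282
grasp_force: 40.1
```

```bash
python3 - <<'E'
from h import *
go(.511,.031,.0175,-8.7);print(r.observe()['ft_force'])
im=read_camera("scene")[:,:,::-1].copy();w=read_camera("wrist")[:,:,::-1]
cv2.imwrite("pics/d.png",np.hstack([cv2.resize(im,(400,300)),cv2.resize(w,(400,300))]))
E
```

```text
t 7.25 pos [0.511  0.0315 0.0219] yaw -9.257425732047503 q [-0.0623  0.4196 -0.4417  0.7095 -0.0001 -3.0424] grip 0.02817564196006549 40.106814487371594
turn [ 0.0001 -0.     -0.0097] shift [0.0001 0.0005 0.0044]
[-0.3639  1.1745 -0.1218]
```

View pics/d.png

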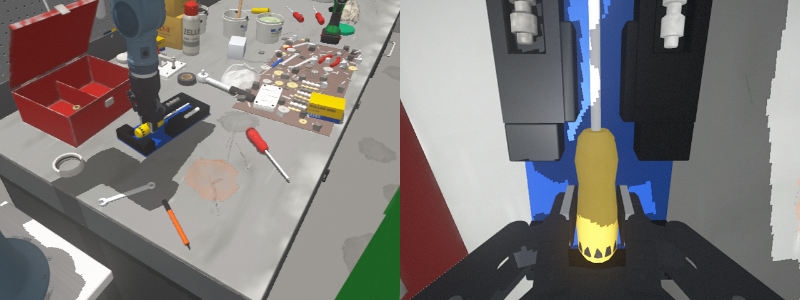

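Both views show the driver in the cutout: the handle is at the channel between the side blocks and the blade is central in the slot. I'll lower the last few millimetres.

Call:
carry_out(
  series=[
    [0, 0, -0.01, 0, 0, 0.001, 1],
    [0, 0, -0.01, 0, 0, 0.002, 1],
    [0, 0, -0.01, 0, 0, 0.003, 1],
    [0, 0, -0.01, 0, 0, 0.004, 1],
    [0, 0, -0.01, 0, 0, 0.005, 1],
  ],
)

```text
clock: 7.85
position: [0.511, 0.0315, 0.0173]
orientation: [3.133, -0.238, 0.0]
ft_force: [-0.5, -0.3, 1.0]
grip_width: 0.0287
grasp_force: 40.3
```

Contact is just starting at the expected seated height, so I release.

Call:
carry_out(
  series=[
    [0, 0, 0, 0, 0, 0.001, 0.6],
    [0, 0, 0, 0, 0, 0.001, 0.2],
    [0, 0, 0, 0, 0, 0.001, -0.2],
    [0, 0, 0, 0, 0, 0.001, -0.6],
    [0, 0, 0, 0, 0, 0.001, -0.9],
  ],
)

```text
clock: 8.35
position: [0.511, 0.0315, 0.0163]
orientation: [3.133, -0.238, 0.0]
ft_force: [-0.1, -0.3, 0.1]
grip_width: 0.0762
grasp_force: 0.0
```

Call:
carry_out(
  series=[
    [0, 0, 0, 0, 0, 0, -0.9],
    [0, 0, 0, 0, 0, 0, -0.9],
    [0, 0, 0, 0, 0, -0.01, -0.9],
    [0, 0, 0, 0, 0, -0.03, -0.9],
    [0, 0, 0, 0, 0, -0.06, -0.9],
  ],
)

```text
clock: 8.85
position: [0.5094, 0.0316, 0.0762]
orientation: [3.132, -0.238, -0.005]
ft_force: [0.0, 0.3, -0.1]
grip_width: 0.0811
grasp_force: 0.0
```

Call:
carry_out(
  series=[
    [0, 0, 0, 0, 0, -0.04, -0.9],
    [0, 0, 0, 0, 0, -0.08, -0.9],
    [0, 0, 0, 0, 0, -0.1, -0.9],
    [0, 0, 0, -0.02, 0, -0.1, -0.9],
    [0, 0, 0, -0.04, 0, -0.1, -0.9],
  ],
)

```text
clock: 9.35
position: [0.4723, 0.0375, 0.1782]
orientation: [-3.133, 0.238, -0.006]
ft_force: [-1.4, 0.1, -0.2]
grip_width: 0.0805
grasp_force: 0.0
```

```bash
python3 - <<'E'
from h import *
go(.511,.031,.0175,-8.7)
s=r.observe();w=read_camera("wrist")[:,:,::-1].copy();p=camera_params("wrist")
cv2.imwrite("pics/e.png",w)
H,S,V=cv2.split(cv2.cvtColor(w,cv2.COLOR_BGR2HSV))
m=big((abs(H.astype(int)-27)<7)&(S>100));c,rc=axis(m);print(rc);B=cast(p,cv2.boxPoints(rc),.0255,s);print(B,B.mean(0))
E
```

```text
t 9.35 pos [0.4723 0.0375 0.1782] yaw -8.687589466850177 q [-0.0548  0.1956 -0.3072  1.0645 -0.     -3.0448] grip 0.08054791580858849 0.0
turn [-0.0003 -0.0035  0.0002] shift [0.0387 0.0006 0.1608]
((314.5933532714844, 171.00689697265625), (118.15250396728516, 34.16457748413086), 89.02897644042969)
[[0.5623 0.0391 0.0255]
 [0.5586 0.0125 0.0255]
 [0.4625 0.0241 0.0255]
 [0.4665 0.0536 0.0255]] [0.5125 0.0323 0.0255]
```

View pics/e.png

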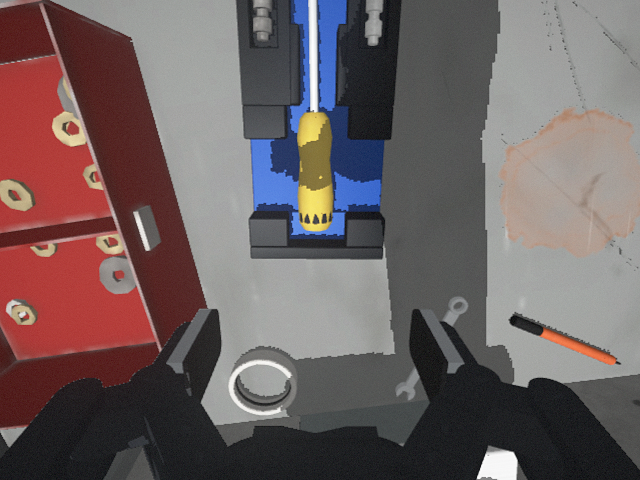

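The driver lies in the cutout, with the handle in the pocket (rows 112–231), the blade central in the slot, and the gripper clear. I'll let the arm settle, then hand in.

Call:
carry_out(
  series=[
    [0, 0, 0, 0, 0, 0, -0.9],
    [0, 0, 0, 0, 0, 0, -0.9],
    [0, 0, 0, 0, 0, 0, -0.9],
    [0, 0, 0, 0, 0, 0, -0.9],
    [0, 0, 0, 0, 0, 0, -0.9],
  ],
)

```text
clock: 9.9
position: [0.4718, 0.0375, 0.1761]
orientation: [3.133, -0.238, -0.0]
ft_force: [0.5, 0.3, -0.1]
grip_width: 0.0812
grasp_force: 0.0
```

```bash
python3 -c "
from station import r
print(r.finish_job())"
```

```text
the job is handed in; nothing more can be done
None
```

The yellow screwdriver was lowered into its cutout while held, released there and handed in at about 10 s; the last wrist view shows handle and blade in place, the red one was left alone, and the hand-in returned no verdict.

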